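# Zero the torque stand and fit the rotor-nut socket

### The arm

A 6-joint arm with a two-finger parallel gripper is mounted at the origin on the work surface. World frame = base frame: x ahead of the robot, y to its left, z up, the work surface at z = 0. Lengths are in m, angles in rad, forces in N, time in s.
With the tool pointing down it reaches from about 0.375 to 0.9 m from the base axis. Payload 3.1 kg.
Tool frame: the origin (TCP) lies on the centre line of the jaws, within the pads' length; the fingertips stand 22 mm ahead of it and the grasp point (between the pads) lies 3 mm ahead of it; z points along the fingers, x is the direction in which the jaws open and shut, and the axes are right-handed (so a half turn about z gives the same grasp; the last joint's range is limited). The gripper opens to 87 mm and grips with 3 to 60 N. Pads are 19 mm wide; open, the fingers measure 117 mm over their backs; the gripper's body (75 mm by 190 mm) begins 51 mm behind the grasp point.
Start: joints at [0.935, 0.527, 1.433, -0, 1.181, -0.178], TCP at [0.276, 0.561, 0.245] pointing down, gripper open.
Joint ranges: [-3.08, 3.08], [-0.75, 2.2], [0.22, 2.44], [-1.43, 4.57], [0, 2.65], [-2.85, 2.85]. Speed limits (rad/s): [2.79, 2.79, 3.14, 3.14, 3.14, 3.14].

### API

Orientations are given as a unit quaternion [x, y, z, w].
In Python, from rig import robot, camera, order gives the robot as it stands.
- The arm moves only by the shell command python3 -m pendant 'ROWS' [OPENING] [FORCE]. ROWS is JSON, a list of rows, each a list of 2 entries, a list of its own where there are three numbers: the shift along the tool's x, y, z in mm, then the turn about the tool's z in degrees. A call has 1 to 8 rows; each row shifts and turns the commanded pose from where the row before left it, along the tool's axes as they then stand; what a row does not reach is not made up. A row lasts 1/8 s, in which the tool goes at most 62.5 mm and 10.7 degrees, less where a joint would pass 70% of its speed; a pose out of reach is approached as far as the arm can. A call with a gripper value outside its range is refused whole. OPENING is the finger opening in mm, from 0 to 87, set as the call begins (- or left out, the last holds). The fingers move at their own pace and stop on an object; FORCE is the grip in N (left out, the last holds). Time passes only in rows, so rows that do not move let the fingers close. It gives the time, the measured TCP pose, the force and the opening at its end, in the units of the state.
- robot.get_obs(): the state, without advancing time (a new reading comes with each control period).
- camera(name): name is "scene" or "top"; returns a dict with "pixels" (480x640x3 uint8, blue, green, red), "mtx" (3x3 intrinsics, pixels), "R" (3x3) and "t" (3): a world point X has camera coordinates R X + t. Camera axes: x right, y down, z forward; pixel columns grow to the right and rows downward; lengths in m; the calibration is good to about 2 mm. A picture is of the moment at which its call begins. There is no depth.
- order.hand_in(): hands the job in, once; it reports no verdict.
The state is a dict: "time": time; "q": joint angles; "joint_velocities": joint speeds; "joint_torque": joint torques, N m; "position": TCP position; "tool_rot": TCP orientation; "ft_force": force on the tool from outside, world axes, zero at the start; "moment": the same for the moment, N m; "grip_width": finger opening in m.
Only numpy, scipy, OpenCV 4.12 (cv2) and the standard library are available. Lean on these libraries where they do the work, as an engineer would, in place of code of your own. Each camera call takes 0.05 s, during which the arm holds its last target. There are 200 camera calls.

### The job

Get the torque stand ready for a centrifuge rotor check: first turn the black reset knob counter-clockwise fully back to its zero stop, then find out (by trying them on) which of the three sockets fits the hex nut in the rotor on the stand, and push it right down over the nut. Leave the sockets that do not fit standing upright in the blue tray, leave the other things on the bench alone, and finish while still gripping the fitted socket seated on the nut.

Things in the scene. Friction and masses are not known exactly. Their poses are not given: they have to be found in the camera images.
- stand: Torque stand fixed to the bench: grey plate 150 x 280 x 20 mm, origin under its centre, z up. Its +y half carries a silver centrifuge rotor (90 mm across), its -y half a white dial drum (80 mm across, face 50 mm above the bench) with the reset knob. A separate grey plate behind it (+x) holds two spare rotors that play no part; rotor tops are 55 mm above the bench.
- reset_knob (a joint): Angle of the black reset knob on the dial, rad. 0 is the zero stop (red pointer on the long red mark, on the stand's -x side); it grows as the knob turns clockwise seen from above, so the way back to zero is counter-clockwise. Starts at 0.8 to 1.35, needs about 0.04 N m to turn and stays where it is left. Upper stop 1.7.
- knob_grip (a point): Centre of the knob's grip bar, on its upright axis, 76 mm above the bench, 25 mm above the dial's face. The bar is 40 mm long, 12 mm wide, 29 mm tall (its top is 10 mm above this point) and lies along this point's x axis, which turns with the knob; at zero it lies along the stand's x axis.
- nut_seat (a point): Centre of the floor of the round well in the rotor on the stand, 39 mm above the bench; axes parallel to the stand's. The brass hex nut stands on this floor, 10 mm tall, two of its flats facing the stand's +y and -y. The rotor is one of three, nut and well sized together: nut 14 mm across flats in a 28.4 mm well, 20 mm in a 35.4 mm well, or 26 mm in a 42.4 mm well.
- well_mouth (a point): Centre of the well's mouth, level with the rotor's flat top, 16 mm above nut_seat. Only the matching socket goes down to the well's floor: a smaller one stops on the nut, its mouth 10 mm above the floor (so does the matching one if its flats are not in line with the nut's), and a larger one stops on the well's rim, 16 mm above the floor.
- tray: Blue open tray fixed to the bench, 130 x 320 x 12 mm, walls and floor 5 mm; origin under its centre. The three sockets stand in it in a row along its y axis, about 90 mm apart and up to 15 mm off its centre line, in any order, mouth down.
- small_collar (a point): Small socket (14 mm nut; yellow disc on top), loose, 0.12 to 0.25 kg, 70 mm tall: centre of its dark hexagonal grip collar, 48 mm above the socket's mouth. The collar is 36 mm across flats and 36 mm tall (18 mm above and below this point), flats facing this point's +y, -y and every 60 degrees on; z up.
- small_foot (a point): Centre of the small socket's open mouth at its lower end, axes as small_collar. Below the collar is a hexagonal steel skirt 30 mm long, 24.2 mm over its corners; the hexagonal mouth is 16 mm across flats and 14 mm deep. Mouth, skirt and collar have parallel flats.
- medium_collar (a point): Medium socket (20 mm nut; red disc on top), loose, 0.12 to 0.25 kg, 70 mm tall: centre of its dark hexagonal grip collar, 48 mm above the socket's mouth. The collar is 36 mm across flats and 36 mm tall (18 mm above and below this point), flats facing this point's +y, -y and every 60 degrees on; z up.
- medium_foot (a point): Centre of the medium socket's open mouth at its lower end, axes as medium_collar. Below the collar is a hexagonal steel skirt 30 mm long, 31.2 mm over its corners; the hexagonal mouth is 22 mm across flats and 14 mm deep. Mouth, skirt and collar have parallel flats.
- large_collar (a point): Large socket (26 mm nut; green disc on top), loose, 0.12 to 0.25 kg, 70 mm tall: centre of its dark hexagonal grip collar, 48 mm above the socket's mouth. The collar is 36 mm across flats and 36 mm tall (18 mm above and below this point), flats facing this point's +y, -y and every 60 degrees on; z up.
- large_foot (a point): Centre of the large socket's open mouth at its lower end, axes as large_collar. Below the collar is a hexagonal steel skirt 30 mm long, 38.1 mm over its corners; the hexagonal mouth is 28 mm across flats and 14 mm deep. Mouth, skirt and collar have parallel flats.
- flask_a: Bystander, leave alone: clear culture flask with a turquoise cap, 154 x 80 x 34 mm; loose; origin at the centre of its underside.
- flask_b: Bystander, leave alone: second culture flask, the same; loose; origin at the centre of its underside.
- medium_bottle: Bystander, leave alone: pink bottle of medium, 60 mm across, 130 mm tall; loose; origin at the centre of its underside.
- wrench: Bystander, leave alone: steel wrench, 150 mm; loose; origin at the centre of its underside.
- tip_box: Bystander, leave alone: orange pipette-tip box, 120 x 85 x 60 mm; loose; origin at the centre of its underside.
- slide_box: Bystander, leave alone: green slide box, 85 x 60 x 30 mm; loose; origin at the centre of its underside.

How it is judged:
By the outcome, as a careful person would: the job done as asked, in the order asked, and still so for the second after the job is handed in, while the arm keeps its last pose, push and grip.
It also fails if it takes over 72 s, if anything falls off the work surface, if the arm or the gripper's body presses on something with over 40 N, if the wrist force passes 120 N, or if a joint passes its speed limit or range.

## Working session

There is one attempt and no reset: what is moved stays moved. The work goes in short steps, Python scripts to look and compute and a shell command to move; the robot and the scene stay as the last step left them, time stands still between calls to the robot, and variables do not carry over. Pictures are saved under pics/ and viewed, about 8 in all and at most 12, crops included, and the job is handed in when it is done.

```bash
mkdir -p pics; ls
python3 - <<'E'
from rig import robot,camera
import cv2,numpy as np
for n in("scene","top"):
    c=camera(n); cv2.imwrite(f"pics/{n}0.png",c["pixels"]); np.savez(f"{n}0.npz",**c)
    print(n,c["mtx"].tolist(),np.round(-c["R"].T@c["t"],3),np.round(c["R"],3).tolist())
print(robot.get_obs())
E
```

```text
pics
scene [[484.6769875060069, 0.0, 311.1160385533455], [0.0, 484.6769875060069, 245.10106278591695], [0.0, 0.0, 1.0]] [ 1.34  -0.571  0.712] [[0.583, 0.813, -0.012], [0.436, -0.325, -0.839], [-0.686, 0.484, -0.544]]
top [[610.1821683662064, 0.0, 310.6495345056007], [0.0, 610.1821683662064, 241.34096978272865], [0.0, 0.0, 1.0]] [0.466 0.002 1.81 ] [[0.016, -1.0, -0.001], [-0.998, -0.016, -0.055], [0.055, 0.002, -0.999]]
{'time': 0.1, 'q': array([ 9.35486449e-01,  5.28388229e-01,  1.43375655e+00, -1.31533631e-05,
        1.18140761e+00, -1.78480801e-01]), 'joint_velocities': array([ 0.00234186, -0.00153948, -0.00432428,  0.00023777,  0.00011489,
       -0.00025368]), 'joint_torque': array([ 3.22654132e-04, -4.40979373e+01, -1.77154112e+01,  6.35299576e-02,
        5.33458369e-02, -3.31022829e-05]), 'position': array([0.27528785, 0.56042684, 0.24366582]), 'tool_rot': array([ 8.48851780e-01,  5.28630017e-01, -9.08263868e-04,  3.67741504e-04]), 'ft_force': array([0.13133542, 0.15419482, 0.29677574]), 'moment': array([ 0.02467837, -0.00222236,  0.04055537]), 'grip_width': 0.08724276436024174}
```

View pics/top0.png

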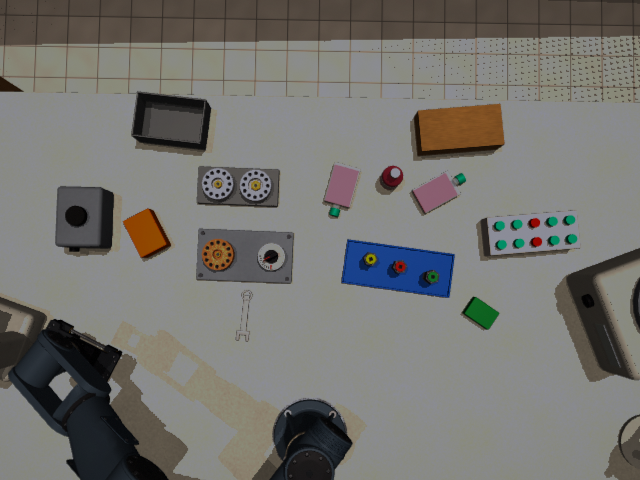

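View pics/scene0.png

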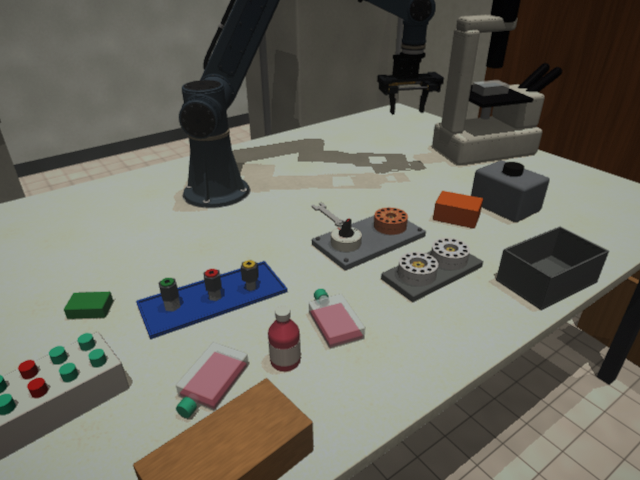

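```bash
cat > h.py <<'E'
import numpy as np,cv2
from scipy.spatial.transform import Rotation as Ro
def ray(c,uv,z):
    K,R,t=c["mtx"],c["R"],c["t"]; o=-R.T@t
    d=R.T@np.linalg.solve(K,np.r_[uv,1.]); return o+d*(z-o[2])/d[2]
def proj(c,X):
    p=c["mtx"]@(c["R"]@np.array(X)+c["t"]); return p[:2]/p[2]
def tri(cs,uvs):
    A=[];b=[]
    for c,uv in zip(cs,uvs):
        o=-c["R"].T@c["t"]; d=ray(c,uv,0)-o; d/=np.linalg.norm(d); P=np.eye(3)-np.outer(d,d); A.append(P); b.append(P@o)
    return np.linalg.lstsq(np.vstack(A),np.hstack(b),rcond=None)[0]
def blobs(m,amin=15):
    n,_,s,ce=cv2.connectedComponentsWithStats(m.astype(np.uint8))
    return sorted([(int(s[i,4]),ce[i].round(2)) for i in range(1,n) if s[i,4]>=amin],key=lambda a:-a[0])
def rangehsv(im,lo,hi): return cv2.inRange(cv2.cvtColor(im,cv2.COLOR_BGR2HSV),lo,hi)
def load(n): return dict(np.load(n+".npz"))
E
python3 - <<'E'
from h import *
t=load("top0"); s=load("scene0")
im=t["pixels"]
def rect(m,z,name):
    cs,_=cv2.findContours(m,cv2.RETR_EXTERNAL,cv2.CHAIN_APPROX_NONE); c=max(cs,key=cv2.contourArea)
    q=cv2.boxPoints(cv2.minAreaRect(c)); P=np.array([ray(t,p,z)[:2] for p in q]); 
    e=P-np.roll(P,-1,0); L=np.linalg.norm(e,axis=1); i=L.argmax(); a=np.degrees(np.arctan2(*e[i][::-1]))
    print(name,P.mean(0).round(4),"len",L.round(4),"ydir-yaw",((a-90+90)%180-90).round(2))
b=rangehsv(im,(105,150,60),(125,255,255)); rect(b,.012,"tray")
m=np.zeros(im.shape[:2],np.uint8); roi=rangehsv(im[222:292,188:302],(0,0,60),(180,60,135)); m[222:292,188:302]=roi
m=cv2.morphologyEx(m,cv2.MORPH_CLOSE,np.ones((5,5))); rect(m,.02,"stand")
for n,lo,hi in (("red",(0,150,90),(8,255,255)),("yel",(22,150,90),(35,255,255)),("grn",(45,120,50),(90,255,255))):
  for c,k in((t,"top"),(s,"scene")):
    M=rangehsv(c["pixels"],lo,hi); print(n,k,[(a,p.tolist()) for a,p in blobs(M,6)][:9])
o=rangehsv(im,(8,100,80),(18,255,255)); print("orange",[(a,p.tolist(),ray(t,p,.055).round(4)) for a,p in blobs(o,40)][:5])
A=cv2.resize(im[225:290,190:300],None,fx=7.2,fy=7.2,interpolation=3)[:, :790]
B=cv2.resize(s["pixels"][195:270,305:430],None,fx=6,fy=6,interpolation=3)
cv2.imwrite("pics/A.png",A)
C=cv2.resize(im[235:300,340:457],None,fx=6.7,fy=6.7,interpolation=3)
cv2.imwrite("pics/C.png",C)
E
```

```text
tray [ 0.4904 -0.2523] len [0.1285 0.3197 0.1283 0.3184] ydir-yaw -7.01
stand [0.5199 0.1982] len [0.1565 0.2856 0.1564 0.2842] ydir-yaw -1.43
red top [(65, [399.98, 266.22]), (63, [536.87, 241.21]), (62, [534.94, 222.18])]
red scene [(145, [35.67, 383.61]), (127, [25.96, 365.46]), (64, [210.81, 272.52])]
yel top [(63, [370.56, 258.35]), (40, [255.75, 184.8]), (16, [217.44, 183.5])]
yel scene [(59, [248.44, 263.95])]
grn top [(582, [481.39, 312.9]), (72, [519.22, 242.75]), (71, [552.44, 220.77]), (71, [517.27, 223.8]), (71, [554.46, 239.86]), (71, [501.46, 244.06]), (69, [499.83, 225.0]), (68, [460.63, 177.96]), (68, [334.32, 211.6])]
grn scene [(797, [86.37, 303.02]), (264, [185.94, 406.67]), (222, [67.2, 371.62]), (216, [96.68, 357.32]), (203, [56.81, 354.62]), (195, [85.38, 341.18]), (183, [4.48, 402.98]), (77, [319.36, 293.0]), (65, [166.82, 281.72])]
orange [(3371, [460.75, 127.0], array([ 0.9027, -0.4255,  0.055 ])), (1199, [144.38, 232.4], array([0.5805, 0.4856, 0.055 ])), (579, [216.72, 254.01], array([0.5216, 0.2755, 0.055 ]))]
```

View pics/A.png

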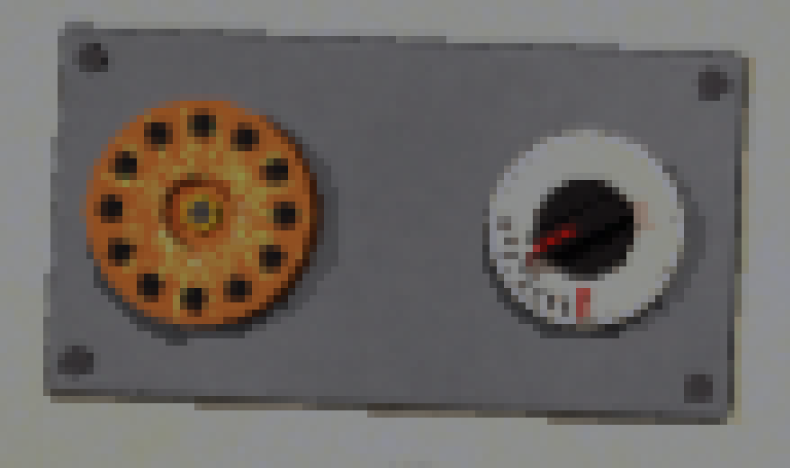

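View pics/C.png

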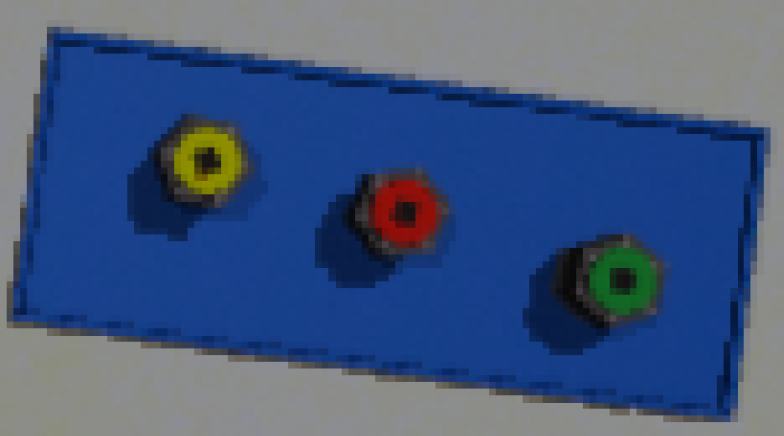

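Run:
```python
from h import *
from scipy.ndimage import map_coordinates as mc
t=load("top0"); s=load("scene0"); im=t["pixels"]
def circ(m,x0,y0,x1,y1):
    z=np.zeros_like(m); z[y0:y1,x0:x1]=m[y0:y1,x0:x1]; z=cv2.morphologyEx(z,cv2.MORPH_CLOSE,np.ones((5,5)))
    cs,_=cv2.findContours(z,0,1); c=max(cs,key=cv2.contourArea); return cv2.fitEllipse(cv2.convexHull(c))
r=circ(rangehsv(im,(5,90,60),(25,255,255)),195,232,240,275); R=ray(t,r[0],.055)
d=circ(rangehsv(im,(0,0,145),(180,60,255)),252,240,290,275); D=ray(t,d[0],.050)
v=(R-D)[:2]; print("rotor",R.round(4),r[1],"dial",D.round(4),d[1],"dist",np.linalg.norm(v),"yaw",np.degrees(np.arctan2(v[1],v[0]))-90)
# well: nut color centroid
hsv=cv2.cvtColor(im,cv2.COLOR_BGR2HSV).astype(float)
# red pointer
red=rangehsv(im,(0,130,60),(10,255,255)); red2=rangehsv(im,(170,130,60),(180,255,255)); m=(red|red2); z=np.zeros_like(m); z[240:275,255:290]=m[240:275,255:290]
print("redpix",[(a,p) for a,p in blobs(z,2)], "dial px",np.round(d[0],2), "axis at z=.086",proj(t,[D[0],D[1],.086]).round(2))
for a,p in blobs(z,2): 
  for h in(.05,.086):
    q=ray(t,p,h)-D; print(h,np.degrees(np.arctan2(q[1],q[0])).round(1),np.linalg.norm(q[:2]).round(4))
uv={"small":([370.56,258.35],[248.44,263.95]),"medium":([399.98,266.22],[210.81,272.52])}
g=[p for a,p in blobs(rangehsv(im,(45,120,50),(90,255,255)),6) if 415<p[0]<450 and 265<p[1]<290][0]
uv["large"]=(g,[166.82,281.72])
blue=(im[...,0].astype(float)-im[...,2]); 
for n,(a,b) in uv.items():
    X=tri([t,s],[a,b]); P=ray(t,a,.075); print(n,"tri",X.round(4),"plane",P.round(4),"scene plane",ray(s,b,.075).round(4))
    # collar top outline radii in world by angle
    out=[]
    ths=np.radians(np.arange(-180,180,4))
    ims=cv2.cvtColor(im,cv2.COLOR_BGR2HSV)[...,1].astype(float)
    for th in ths:
        rr=np.arange(.010,.027,.0005); px=np.array([proj(t,[P[0]+q*np.cos(th),P[1]+q*np.sin(th),.071]) for q in rr])
        f=mc(im[...,0].astype(float)-im[...,2]-0*im[...,1],[px[:,1],px[:,0]],order=1)
        hi=np.median(f[-8:]); k=np.where(f<.5*hi)[0]; out.append(rr[k[-1]]*1e3 if len(k) else np.nan)
    out=np.array(out); print(dict(zip(np.arange(-180,180,4).tolist(),out.tolist())) if 0 else out.tolist())
    # clean sector: world angles from -160..20 (image right/up)
    ok=(np.degrees(ths)>-150)&(np.degrees(ths)<50)&~np.isnan(out)
    A=np.c_[np.ones(ok.sum()),np.cos(ths[ok]),np.sin(ths[ok]),np.cos(6*ths[ok]),np.sin(6*ths[ok])]
    w=np.linalg.lstsq(A,out[ok],rcond=None)[0]; print(" corner phase",np.degrees(np.arctan2(w[4],w[3]))/6,"amp",np.hypot(w[3],w[4]),"off",w[1:3])
```

```text
Traceback (most recent call last):
cv2.error: OpenCV(4.12.0) /io/opencv/modules/imgproc/src/shapedescr.cpp:361: error: (-201:Incorrect size of input array) There should be at least 5 points to fit the ellipse in function 'fitEllipseNoDirect'
```

```bash
cat > m.py <<'E'
from h import *
from scipy.ndimage import map_coordinates as mc
t=load("top0"); s=load("scene0"); im=t["pixels"]
def circ(m,x0,y0,x1,y1):
    z=np.zeros_like(m); z[y0:y1,x0:x1]=m[y0:y1,x0:x1]; z=cv2.morphologyEx(z,cv2.MORPH_CLOSE,np.ones((5,5)))
    cs,_=cv2.findContours(z,0,1); c=max(cs,key=cv2.contourArea); return cv2.fitEllipse(cv2.convexHull(c))
print("plate",im[250,245],"dial",im[250,265],im[262,280])
thr=(int(im[250,245].max())+int(im[262,280].max()))//2
r=circ(rangehsv(im,(5,90,60),(25,255,255)),195,232,240,275); R=ray(t,r[0],.055)
d=circ(rangehsv(im,(0,0,thr),(180,80,255)),252,240,290,275); D=ray(t,d[0],.050)
v=(R-D)[:2]; print("rotor",R.round(4),r[1],"dial",D.round(4),d[1],"dist",np.linalg.norm(v),"yaw",np.degrees(np.arctan2(v[1],v[0]))-90)
red=rangehsv(im,(0,130,50),(10,255,255)); red2=rangehsv(im,(170,130,50),(180,255,255)); m=(red|red2); z=np.zeros_like(m); z[240:275,255:290]=m[240:275,255:290]
for a,p in blobs(z,2): 
  for h in(.05,.086):
    q=ray(t,p,h)-D; print("red",a,p,h,np.degrees(np.arctan2(q[1],q[0])).round(1),np.linalg.norm(q[:2]).round(4))
uv={"small":([370.56,258.35],[248.44,263.95]),"medium":([399.98,266.22],[210.81,272.52])}
g=[p for a,p in blobs(rangehsv(im,(45,120,40),(90,255,255)),6) if 415<p[0]<450 and 265<p[1]<290][0]
uv["large"]=(g,[166.82,281.72])
for n,(a,b) in uv.items():
    X=tri([t,s],[a,b]); P=ray(t,a,.075); print(n,"tri",X.round(4),"plane",P.round(4),"scene plane",ray(s,b,.075).round(4))
    out=[]; ths=np.radians(np.arange(-180,180,4))
    for th in ths:
        rr=np.arange(.010,.027,.0005); px=np.array([proj(t,[P[0]+q*np.cos(th),P[1]+q*np.sin(th),.071]) for q in rr])
        f=mc(im[...,0].astype(float)-im[...,2],[px[:,1],px[:,0]],order=1)
        hi=np.median(f[-8:]); k=np.where(f<.5*hi)[0]; out.append(rr[k[-1]]*1e3 if len(k) else np.nan)
    out=np.array(out); print(out[::3].tolist())
    for lo,hi in((-150,50),(-130,30)):
        ok=(np.degrees(ths)>lo)&(np.degrees(ths)<hi)&~np.isnan(out)
        A=np.c_[np.ones(ok.sum()),np.cos(ths[ok]),np.sin(ths[ok]),np.cos(6*ths[ok]),np.sin(6*ths[ok])]
        w=np.linalg.lstsq(A,out[ok],rcond=None)[0]; print(" corner phase",np.degrees(np.arctan2(w[4],w[3]))/6,"amp",np.hypot(w[3],w[4]),"off",w[:3])
E
python3 m.py
```

```text
plate [91 87 88] dial [143 141 140] [138 141 140]
rotor [0.5217 0.2739 0.055 ] (31.24397087097168, 32.35260009765625) dial [0.5184 0.1198 0.05  ] (26.82062339782715, 26.87876319885254) dist 0.15405110976195102 yaw -1.2318029618485724
red 12 [266.5  257.67] 0.05 111.2 0.0134
red 12 [266.5  257.67] 0.086 120.6 0.0115
red 6 [270.33 266.17] 0.05 178.1 0.0292
red 6 [270.33 266.17] 0.086 -177.2 0.0297
small tri [ 0.5158 -0.1654  0.0741] plane [ 0.5157 -0.1654  0.075 ] scene plane [ 0.5169 -0.166   0.075 ]
[21.00000000000001, 21.00000000000001, 19.50000000000001, 18.50000000000001, 18.50000000000001, 18.00000000000001, 19.50000000000001, 20.00000000000001, 18.00000000000001, 18.00000000000001, 17.500000000000007, 18.50000000000001, 19.00000000000001, 18.00000000000001, 17.000000000000007, 17.500000000000007, 19.00000000000001, 20.50000000000001, 20.00000000000001, 19.50000000000001, 20.00000000000001, 21.50000000000001, 22.500000000000014, 22.000000000000014, 21.00000000000001, 21.50000000000001, 22.000000000000014, 22.000000000000014, 20.50000000000001, 20.50000000000001]
 corner phase 22.
[... 1257 characters left out ...]
20.50000000000001, 19.00000000000001, 18.50000000000001, 18.50000000000001, 19.00000000000001, 20.00000000000001, 19.00000000000001, 18.50000000000001, 17.500000000000007, 19.00000000000001, 20.00000000000001, 19.50000000000001, 19.50000000000001, 20.00000000000001, 20.00000000000001, 22.000000000000014, 24.000000000000014, 24.500000000000014, 24.000000000000014, 24.500000000000014, 24.000000000000014, 23.500000000000014, 23.000000000000014, 22.000000000000014, 21.50000000000001, 20.50000000000001]
 corner phase -9.646205398873352 amp 0.7876084579019358 off [20.02292458 -0.43055184  1.26619049]
 corner phase -11.061918442621256 amp 0.7528064302730151 off [20.25033784 -0.69539609  1.41283393]
```

```bash
cat > go.py <<'E'
import sys; from h import *; from rig import robot
def st():
    o=robot.get_obs(); M=Ro.from_quat(o["tool_rot"]).as_matrix(); return o,M,np.degrees(np.arctan2(M[1,0],M[0,0]))
if __name__=="__main__":
    o,M,y=st(); print("t",round(o["time"],2),"pos",o["position"].round(4),"yaw",y.round(2),"w",round(o["grip_width"]*1e3,2),"F",o["ft_force"].round(1),"M",o["moment"].round(2),"tiltz",M[:,2].round(4))
    if len(sys.argv)>4:
        T=np.array(sys.argv[1:5],float); print("shift mm (tool axes now)",(M.T@(T[:3]-o["position"])*1e3).round(1),"turn",round(-(((T[3]-y)+180)%360-180),2))
E
python3 - <<'E'
from h import *
t=load("top0"); s=load("scene0"); im=s["pixels"]
def e(m,x0,y0,x1,y1):
    z=np.zeros_like(m); z[y0:y1,x0:x1]=m[y0:y1,x0:x1]; z=cv2.morphologyEx(z,cv2.MORPH_CLOSE,np.ones((5,5)))
    c=max(cv2.findContours(z,0,1)[0],key=cv2.contourArea); return c[:,0,:]
# rotor top rim: compare extremes with projected circle edges
c=e(rangehsv(im,(3,80,40),(25,255,255)),365,195,415,245)
for n,P in(("rotor",[.5217,.2739,.055]),):
    a=np.linspace(0,2*np.pi,90); q=np.array([proj(s,[P[0]+.045*np.cos(k),P[1]+.045*np.sin(k),.055]) for k in a])
    print("obs L,R,top",c[:,0].min(),c[:,0].max(),c[:,1].min(),"pred",q[:,0].min().round(1),q[:,0].max().round(1),q[:,1].min().round(1))
    print("px per mm +x,+y",proj(s,[.5227,.2739,.055])-proj(s,P),proj(s,[.5217,.2749,.055])-proj(s,P))
E
python3 go.py .5184 .1198 .16 31
```

```text
obs L,R,top 374 407 208 pred 374.0 407.2 207.6
px per mm +x,+y [0.25388721 0.14419141] [ 0.26777025 -0.10786263]
t 0.1 pos [0.2753 0.5604 0.2437] yaw 63.83 w 87.24 F [0.1 0.2 0.3] M [ 0.02 -0.    0.04] tiltz [-0.0012 -0.0016 -1.    ]
shift mm (tool axes now) [-288.   412.6   84.1] turn 32.83
```

```bash
python3 -m pendant '[[[-24,34.4,0],0],[[-24,34.4,0],0],[[-24,34.4,0],0],[[-24,34.4,0],0],[[-24,34.4,0],0],[[-24,34.4,0],0],[[-24,34.4,0],0],[[-24,34.4,0],0]]' 60 && python3 -m pendant '[[[-24,34.4,15],0],[[-24,34.4,15],0],[[-24,34.4,15],0],[[-24,34.4,15],0],[[0,0,0],8.2],[[0,0,0],8.2],[[0,0,0],8.2],[[0,0,0],8.2]]'; python3 go.py .5184 .1198 .081 31
```

```text
time: 1.1
position: [0.4383, 0.2659, 0.2443]
tool_rot: [0.849, 0.529, -0.0, -0.0]
ft_force: [1.1, -0.2, 0.1]
grip_width: 0.0602
time: 2.1
position: [0.5188, 0.1203, 0.1841]
tool_rot: [0.964, 0.265, -0.0, -0.0]
ft_force: [0.0, -0.2, -0.4]
grip_width: 0.0599
t 2.1 pos [0.5188 0.1203 0.1841] yaw 30.75 w 59.88 F [ 0.  -0.2 -0.4] M [-0.02 -0.05 -0.02] tiltz [-0.001 -0.    -1.   ]
shift mm (tool axes now) [ -0.5   0.3 103.1] turn -0.25
```

```bash
python3 -m pendant '[[[0,0,20],0],[[0,0,25],0],[[0,0,25],0],[[0,0,20],0],[[0,0,13],0],[[0,0,0],0]]' 45 && python3 -m pendant '[[[0,0,0],0],[[0,0,0],0],[[0,0,0],0],[[0,0,0],0],[[0,0,0],0],[[0,0,0],0]]' 0 15; python3 go.py
```

```text
time: 2.85
position: [0.5184, 0.1203, 0.0807]
tool_rot: [0.964, 0.267, -0.001, -0.0]
ft_force: [0.3, -0.5, -0.7]
grip_width: 0.0449
time: 3.6
position: [0.5188, 0.1202, 0.0819]
tool_rot: [0.964, 0.268, -0.0, 0.0]
ft_force: [-2.1, -1.8, 5.1]
grip_width: 0.012
t 3.6 pos [0.5188 0.1202 0.0819] yaw 31.03 w 12.05 F [-2.1 -1.8  5.1] M [-0.36  0.31 -0.02] tiltz [-5.e-04 -3.e-04 -1.e+00]
```

```bash
python3 -m pendant '[[[0,0,0],-8],[[0,0,0],-8],[[0,0,0],-8],[[0,0,0],-8],[[0,0,0],-8],[[0,0,0],-8],[[0,0,0],-4],[[0,0,0],0]]'; python3 go.py;  python3 -m pendant '[[[0,0,0],-3],[[0,0,0],-2],[[0,0,0],0],[[0,0,0],0]]'; python3 go.py
```

```text
time: 4.6
position: [0.519, 0.1203, 0.0819]
tool_rot: [0.749, 0.663, -0.0, -0.0]
ft_force: [-1.5, -0.4, 4.3]
grip_width: 0.0117
t 4.6 pos [0.519  0.1203 0.0819] yaw 83.01 w 11.7 F [-1.5 -0.4  4.3] M [-0.14  0.31  0.03] tiltz [-2.e-04 -1.e-04 -1.e+00]
time: 5.1
position: [0.519, 0.1203, 0.0819]
tool_rot: [0.719, 0.695, -0.0, 0.0]
ft_force: [-2.0, -0.6, 5.0]
grip_width: 0.012
t 5.1 pos [0.519  0.1203 0.0819] yaw 87.99 w 12.03 F [-2.  -0.6  5. ] M [-0.13  0.29  0.01] tiltz [-1.e-04 -1.e-04 -1.e+00]
```

```bash
for i in 1 2 3; do python3 -m pendant '[[[0,0,0],-1],[[0,0,0],0]]' >/dev/null; python3 go.py; done
```

```text
t 5.35 pos [0.519  0.1204 0.0819] yaw 88.97 w 11.75 F [-1.3 -1.3  5.4] M [-0.13  0.29 -0.01] tiltz [-1.e-04 -1.e-04 -1.e+00]
t 5.6 pos [0.519  0.1204 0.0819] yaw 89.91 w 12.1 F [-1.3 -0.5  4.4] M [-0.19  0.31 -0.18] tiltz [-2.e-04  2.e-04 -1.e+00]
t 5.85 pos [0.519  0.1204 0.0819] yaw 90.88 w 12.21 F [-2.2 -1.3  4.9] M [-0.25  0.3  -0.32] tiltz [-2.e-04  3.e-04 -1.e+00]
```

```bash
python3 -m pendant '[[[0,0,0],1],[[0,0,0],0],[[0,0,0],0],[[0,0,-10],0],[[0,0,-20],0],[[0,0,-40],0],[[0,0,-40],0],[[0,0,0],0]]' 45; python3 go.py .5158 -.1654 .15 -7.7
python3 - <<'E'
from rig import camera; import cv2,numpy as np
c=camera("scene"); np.savez("s1.npz",**c); cv2.imwrite("pics/B.png",cv2.resize(c["pixels"][195:270,305:430],None,fx=6,fy=6,interpolation=3))
E
```

```text
time: 6.85
position: [0.5214, 0.1205, 0.1953]
tool_rot: [0.707, 0.707, 0.003, 0.003]
ft_force: [0.7, -0.4, -0.1]
grip_width: 0.0449
t 6.85 pos [0.5214 0.1205 0.1953] yaw 90.04 w 44.94 F [ 0.7 -0.4 -0.1] M [ 0.04 -0.02  0.02] tiltz [ 8.5e-03  2.0e-04 -1.0e+00]
shift mm (tool axes now) [-285.9   -6.2   45.2] turn 97.74
```

View pics/B.png

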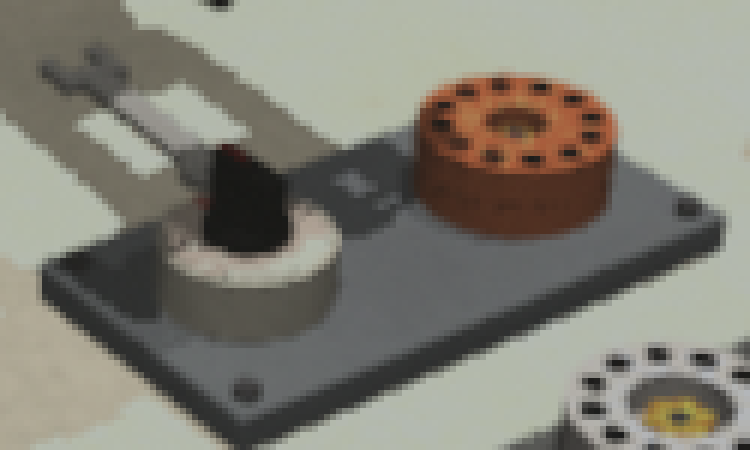

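```bash
python3 -m pendant '[[[-35.7,0,0],0],[[-35.7,0,0],0],[[-35.7,0,0],0],[[-35.7,0,0],0],[[-35.7,0,0],0],[[-35.7,0,0],0],[[-35.7,0,0],0],[[-35.7,0,0],0]]' 60 >/dev/null&& python3 -m pendant '[[[0,0,0],9.8],[[0,0,0],9.8],[[0,0,0],9.8],[[0,0,0],9.8],[[0,0,0],9.8],[[0,0,0],9.8],[[0,0,0],9.8],[[0,0,0],9.8]]' >/dev/null; python3 -m pendant '[[[0,0,0],9.8],[[0,0,0],9.5],[[0,0,0],0]]'; python3 go.py .5158 -.1654 .057 -7.7
```

```text
time: 9.28
position: [0.5183, -0.1648, 0.1902]
tool_rot: [0.998, -0.066, -0.001, -0.001]
ft_force: [0.6, -0.8, 1.1]
grip_width: 0.0601
t 9.28 pos [ 0.5183 -0.1648  0.1902] yaw -7.57 w 60.09 F [ 0.6 -0.8  1.1] M [-0.09  0.04  0.01] tiltz [-0.0026  0.0015 -1.    ]
shift mm (tool axes now) [ -2.1   1.1 133.3] turn 0.13
```

```bash
python3 -m pendant '[[[-2.2,0.9,20],0],[[0,0,25],0],[[0,0,25],0],[[0,0,25],0],[[0,0,20],0],[[0,0,12],0],[[0,0,6],0],[[0,0,0],0]]' >/dev/null;python3 go.py; python3 -m pendant '[[[0,0,0],0],[[0,0,0],0],[[0,0,0],0],[[0,0,0],0],[[0,0,0],0],[[0,0,0],0]]' 30 15; python3 go.py
```

```text
t 10.28 pos [ 0.5169 -0.1658  0.0584] yaw -7.63 w 60.28 F [0.3 0.6 1.1] M [-0.01  0.05 -0.02] tiltz [-3.e-04  2.e-04 -1.e+00]
time: 11.02
position: [0.5169, -0.1659, 0.0589]
tool_rot: [0.998, -0.067, 0.0, 0.0]
ft_force: [0.1, 0.1, 4.6]
grip_width: 0.0362
t 11.03 pos [ 0.5169 -0.1659  0.0589] yaw -7.67 w 36.15 F [0.1 0.1 4.6] M [-0.02  0.23  0.04] tiltz [ 1.e-04 -1.e-04 -1.e+00]
```

```bash
python3 -m pendant '[[[0,0,0],0],[[0,0,-8],0],[[0,0,-20],0],[[0,0,-30],0],[[0,0,-30],0],[[0,0,-30],0],[[0,0,0],0]]' 30 35 >/dev/null;python3 go.py .5217 .2739 .125 28.8
```

```text
t 11.9 pos [ 0.5183 -0.1665  0.1784] yaw -7.67 w 36.01 F [-0.1 -0.4 -2.5] M [-0.11  0.09 -0.01] tiltz [ 0.0047 -0.0026 -1.    ]
shift mm (tool axes now) [ -55.6 -437.    52.3] turn -36.47
```

```bash
python3 -m pendant '[[[-5,-39.7,0],0],[[-5,-39.7,0],0],[[-5,-39.7,0],0],[[-5,-39.7,0],0],[[-5,-39.7,0],0],[[-5,-39.7,0],0],[[-5,-39.7,0],0],[[-5,-39.7,0],0]]' >/dev/null; python3 -m pendant '[[[-5,-39.7,0],0],[[-5,-39.7,0],0],[[-5,-39.7,0],0],[[0,0,0],-9.1],[[0,0,0],-9.1],[[0,0,0],-9.1],[[0,0,0],-9.1],[[0,0,0],0]]' >/dev/null;python3 go.py .5217 .2739 .117 28.8
```

```text
t 13.9 pos [0.5196 0.274  0.1746] yaw 28.62 w 36.08 F [ 0.5  0.1 -2.5] M [-0.07 -0.   -0.07] tiltz [-0.0034 -0.001  -1.    ]
shift mm (tool axes now) [ 2.   1.1 57.6] turn -0.18
```

```bash
python3 -m pendant '[[[1.5,0.9,20],-0.2],[[0,0,20],0],[[0,0,17],0],[[0,0,0],0]]' >/dev/null;python3 go.py .5217 .2739 .117 28.8;  python3 -c "
from rig import camera; import cv2,numpy as np
c=camera('scene'); cv2.imwrite('pics/D.png',cv2.resize(c['pixels'][170:270,330:450],None,fx=6,fy=6,interpolation=3))"
```

```text
t 14.4 pos [0.5211 0.2738 0.1175] yaw 28.86 w 35.69 F [-1.1 -0.8 -2.8] M [-0.02  0.09 -0.02] tiltz [-0.0042 -0.0013 -1.    ]
shift mm (tool axes now) [0.6 0.2 0.5] turn 0.06
```

View pics/D.png

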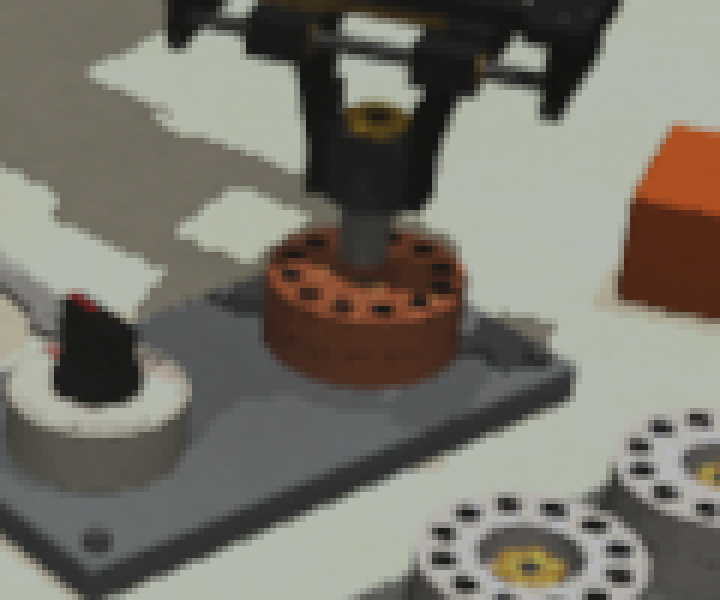

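```bash
python3 -m pendant '[[[0.3,0.2,2],0],[[0,0,2],0],[[0,0,2],0],[[0,0,2],0],[[0,0,0],0]]' >/dev/null;python3 go.py .5217 .2739 .117 28.8; python3 -m pendant '[[[0,0,2],0],[[0,0,2],0],[[0,0,0],0]]' >/dev/null;python3 go.py .5217 .2739 .117 28.8
```

```text
t 15.07 pos [0.5227 0.2742 0.1114] yaw 28.93 w 36.02 F [ 0.4 -0.  -2.8] M [-0.01 -0.05  0.03] tiltz [-2.e-04 -1.e-04 -1.e+00]
shift mm (tool axes now) [-1.  -0.3 -5.6] turn 0.13
t 15.45 pos [0.5227 0.2741 0.1073] yaw 28.92 w 35.77 F [-0.2  0.1 -3.1] M [-0.07 -0.   -0.01] tiltz [-5.e-04 -1.e-04 -1.e+00]
shift mm (tool axes now) [-1.  -0.3 -9.7] turn 0.12
```

```bash
for i in 1; do python3 -m pendant '[[[-0.9,-0.3,1],0],[[0,0,1],0],[[0,0,1],0],[[0,0,0],0]]' >/dev/null;python3 go.py;  python3 -m pendant '[[[0,0,1.5],0],[[0,0,1],0],[[0,0,0],0]]' >/dev/null;python3 go.py; done
```

```text
t 15.95 pos [0.5218 0.274  0.1044] yaw 28.93 w 35.9 F [-0.9 -0.1 -3.2] M [-0.06  0.03  0.02] tiltz [-2.e-04 -0.e+00 -1.e+00]
t 16.32 pos [0.5223 0.2742 0.1021] yaw 28.93 w 36.09 F [ 0.1  0.2 -2.1] M [ 0.07 -0.07 -0.02] tiltz [ 9.e-04  3.e-04 -1.e+00]
```

```bash
for i in 1 2; do python3 -m pendant '[[[0,0,1],0],[[0,0,1],0],[[0,0,0],0]]' >/dev/null;python3 go.py; done
```

```text
t 16.7 pos [0.5223 0.2742 0.1001] yaw 28.93 w 35.86 F [ 1.1  0.7 -2.6] M [ 0.14 -0.27  0.  ] tiltz [ 9.e-04  3.e-04 -1.e+00]
t 17.07 pos [0.5223 0.2741 0.0981] yaw 28.92 w 35.66 F [ 1.3  0.5 -2.4] M [ 0.2  -0.38  0.05] tiltz [ 8.e-04  3.e-04 -1.e+00]
```

```bash
python3 -m pendant '[[[0.4,0.1,1],0],[[0,0,1],0],[[0,0,0],0]]' >/dev/null;python3 go.py; for i in 1 2; do python3 -m pendant '[[[0,0,1],0],[[0,0,0.5],0],[[0,0,0],0]]' >/dev/null;python3 go.py; done
```

```text
t 17.45 pos [0.5223 0.2742 0.096 ] yaw 28.93 w 36.0 F [ 1.4  1.9 -0.9] M [ 0.18 -0.36  0.07] tiltz [ 2.e-04  0.e+00 -1.e+00]
t 17.82 pos [0.5223 0.2742 0.0945] yaw 28.92 w 35.82 F [ 1.6  1.7 -1.8] M [ 0.19 -0.41  0.04] tiltz [ 1.e-04  1.e-04 -1.e+00]
t 18.2 pos [0.5223 0.2742 0.093 ] yaw 28.93 w 36.17 F [ 1.3  0.3 -1.5] M [ 0.13 -0.43  0.04] tiltz [ 2.e-04  0.e+00 -1.e+00]
```

```bash
for i in 1 2 3; do python3 -m pendant '[[[0,0,0.6],0],[[0,0,0],0]]' >/dev/null;python3 go.py; done
```

```text
t 18.45 pos [0.5224 0.2741 0.0929] yaw 28.93 w 35.89 F [1.1 0.6 2.8] M [ 0.08 -0.19 -0.03] tiltz [ 4.e-04  0.e+00 -1.e+00]
t 18.7 pos [0.5224 0.2742 0.0929] yaw 28.94 w 36.15 F [-1.2  0.2  7. ] M [-0.03  0.01 -0.02] tiltz [ 6.e-04  0.e+00 -1.e+00]
t 18.95 pos [0.5224 0.2741 0.0928] yaw 28.94 w 35.79 F [-0.6 -0.1 10.5] M [-0.04  0.06 -0.06] tiltz [ 7.e-04  0.e+00 -1.e+00]
```

```bash
python3 - <<'E'
from h import *; from rig import camera
c=camera('scene'); cv2.imwrite('pics/E.png',c["pixels"][170:320,130:470].repeat(2,0).repeat(2,1))
t=camera('top'); a=load("top0")["pixels"]
for n,lo,hi in(("blue",(105,150,60),(125,255,255)),("red",(0,150,90),(8,255,255)),("grn",(45,120,40),(90,255,255))): 
    for im in(a,t["pixels"]): print(n,[(k,p.tolist()) for k,p in blobs(rangehsv(im,lo,hi),12) if 340<p[0]<460 and 235<p[1]<300])
E
python3 go.py
```

```text
blue [(4200, [397.49, 268.09])]
blue [(4369, [396.5, 267.76])]
red [(65, [399.98, 266.22])]
red [(68, [399.9, 266.31])]
grn [(74, [432.34, 276.41])]
grn [(73, [432.38, 276.36])]
t 19.05 pos [0.5224 0.2741 0.0928] yaw 28.94 w 35.96 F [-0.1  0.  10.7] M [-0.06  0.04 -0.02] tiltz [ 8.e-04  0.e+00 -1.e+00]
```

View pics/E.png

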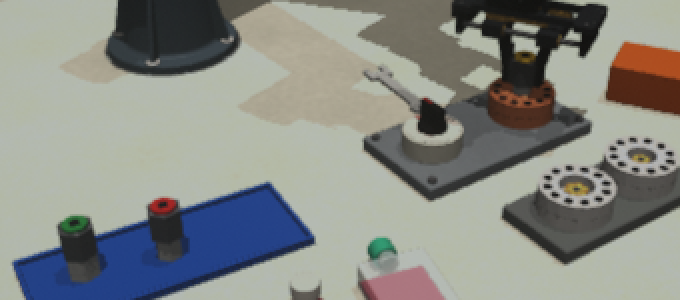

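Run:
```python
from h import *
s=load("s1"); im=s["pixels"]; m=rangehsv(im,(0,110,40),(10,255,255))|rangehsv(im,(170,110,40),(180,255,255)); m[:,:325]=0;m[:210]=0;m[240:]=0;m[:,365:]=0
D=np.array([.519,.1203,0])
for k,p in blobs(m,2):
  for h in(.05,.083,.086): q=ray(s,p,h)-D; print(k,p,h,(q[:2]*1e3).round(1),np.degrees(np.arctan2(q[1],q[0])).round(1))
for a in(0,5,10):
  th=np.radians(178.8-a); print(a,proj(s,[D[0]+.0145*np.cos(th),D[1]+.0145*np.sin(th),.086]).round(1))
```

```text
5 [343.6 220.2] 0.05 [-60.8  40.3] 146.5
5 [343.6 220.2] 0.083 [-16.8   3.8] 167.3
5 [343.6 220.2] 0.086 [-12.8   0.5] 177.8
0 [343.1 220. ]
5 [343.5 219.8]
10 [344.  219.7]
```

```bash
python3 -c "
from rig import order; print(order.hand_in())"; python3 go.py
```

```text
the job is handed in; nothing more can be done
None
the job is handed in; nothing more can be done
```

The job is handed in: the knob is back at its zero stop, and the small (yellow) socket is pushed right down over the nut, still gripped. It took about 19 s of the 72 s allowed.

- **Knob:** I turned it about 58° counter-clockwise. The reaction moment rose to about 0.3 N m between 89° and 91° jaw yaw, which is where zero was predicted. After release, the scene picture put the pointer at 177.8° against 178.8° expected for zero. That reading is sensitive to the height assumed for the pointer, so the moment rise is the stronger evidence.
- **Socket fit:** I tried the small socket first because the well looked about 25 mm wide in the pictures. It passed the rim and nut heights without resistance. It then stopped firmly with the tool at 0.0928 m, where I predicted 0.0929 m for fully seated, with about 10 N of push. The medium and large sockets were not tried, since only the matching one reaches the floor.
- **At hand-in:** the grip opening was 36 mm, and sideways forces were near zero.
- **Other sockets:** the last pictures showed the red and green sockets upright in the tray, within 0.1 pixel of where they started.
- **Bystanders:** the arm stayed clear of them, and those visible in the last scene crop looked untouched, but I did not measure them.

No check failed. The rotor and dial centres measured about 154 mm apart, and I used the measured positions as they were.

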